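# Shut, latch and lock a glazed museum study case

## Robot

A 6-joint arm with a two-finger parallel gripper is mounted at the origin on the work surface. World frame = base frame: x ahead of the robot, y to its left, z up, the work surface at z = 0. Lengths are in m, angles in rad, forces in N, time in s.
With the tool pointing down it reaches from about 0.3 to 0.775 m from the base axis. Payload 14.6 kg.
Tool frame: the origin (TCP) lies on the centre line of the jaws, within the pads' length; the fingertips stand 14 mm ahead of it and the grasp point (between the pads) lies 5 mm behind it; x points along the fingers, y is the direction in which the jaws open and shut, and the axes are right-handed (so a half turn about x gives the same grasp; the last joint's range is limited). The gripper opens to 94 mm and grips with 3 to 60 N. Pads are 16 mm wide; open, the fingers measure 119 mm over their backs; the gripper's body (75 mm by 177 mm) begins 78 mm behind the grasp point.
Start: joints at [-1.194, 0.3, 1.521, -0, 1.321, -0.067], TCP at [0.236, -0.497, 0.219] pointing down, gripper open.
Joint ranges: [-3.03, 3.03], [-0.79, 2.21], [0.23, 2.52], [-1.04, 4.18], [0, 3.07], [-2.55, 2.55]. Speed limits (rad/s): [2.22, 2.22, 2.57, 3.14, 3.14, 3.14].

## Interface

Orientations are given as [roll, pitch, yaw] about the fixed x, y, z axes, in that order (R = Rz(yaw) Ry(pitch) Rx(roll)).
In Python, from station import * gives the robot as it stands. The module is installed in compiled form; this text tells all that it offers.
- The arm moves only by the shell command python3 -m handwheel 'ROWS' [FORCE]. ROWS is JSON, a list of rows, each a list of 3 entries, a list of its own where there are three numbers: the shift along the tool's x, y, z in mm, then the turn about the tool's x in rad, then the gripper command: -1 is fully open, 1 is shut, values between are in proportion. In form: [[[dx, dy, dz], spin, gripper], ...]. A call has exactly 5 rows; each row is the pose to reach, as a shift and turn from the pose measured when the call began, along the tool's axes at that moment; what a row does not reach only later rows make up. A row lasts 1/10 s, in which the tool goes at most 50 mm and 8.59 degrees, less where a joint would pass 70% of its speed; a pose out of reach is approached as far as the arm can. A call with a gripper value outside its range is refused whole. The fingers move at their own pace and stop on an object; FORCE is the grip in N (left out, the last holds). Time passes only in rows, so rows that repeat a pose let the fingers close, or fill a call up. It gives the time, the measured TCP pose, the force and the opening at its end, in the units of the state.
- get_obs(): the state, without advancing time (a new reading comes with each control period).
- camera(name): name is "scene" or "top"; returns (picture, depth): 480x640x3 uint8, blue, green, red; 480x640 float32, m along the optical axis (not along the pixel's ray), 0 where there is no reading.
- camera_info(name): a dict with "fx", "fy", "cx", "cy" (pixels), "extrinsics" (4x4, takes a point from camera to world coordinates). Camera axes: x right, y down, z forward; pixel columns grow to the right and rows downward; lengths in m; the calibration is good to about 2 mm. A picture is of the moment at which its call begins. camera_info takes no time and is no camera call.
- hand_in(): hands the job in, once; it reports no verdict.
The state is a dict: "time_s": time; "qpos": joint angles; "joint_vel": joint speeds; "tau": joint torques, N m; "ee_pos": TCP position; "eef_rot": TCP orientation; "force": force on the tool from outside, world axes, zero at the start; "moment": the same for the moment, N m; "grip_width": finger opening in m.
Only numpy, scipy, OpenCV 4.12 (cv2) and the standard library are available. Lean on these libraries where they do the work, as an engineer would, in place of code of your own. Each camera call takes 0.05 s, during which the arm holds its last target. There are 200 camera calls.

## Task

Shut the glazed study case on the store-room table: lower its lid gently by the metal frame, never by the glazing, and press the front rail down until you feel the catch snap and hold; then push the round lock beside it in until it too snaps and stays in. Go easy, the specimen lies right beneath: the catch and the lock each give way at 6 to 8 N, and nothing on the case may be pressed with more than 15 N. Leave the other objects on the table where they are.

Things in the scene. Friction and masses are not known exactly. Their poses are not given: they have to be found in the camera images.
- case: The study case, fixed to the table: a grey box 210 mm deep (its x) by 300 mm wide (its y) by 80 mm high, open on top, with a lid. Origin: centre of its underside, on the table; x points from its front to its hinge side (away from the robot), z up; its yaw varies by up to 20 degrees.
- lid_hinge (a point): Point on the lid's hinge axis at its middle, 105 mm behind the case's centre and 81 mm above the table. The axis runs along the case's y. The lid is an aluminium frame 22 mm thick round a clear pane, 210 mm from hinge axis to front edge, 300 mm wide; at lid angle 0 the frame's underside lies level with the axis.
- lid (a joint): Lid angle in rad: 0.65 to 1.05 at the start, smaller as it shuts. A stiff hinge holds the lid at any angle; moving it takes 1 to 3 N at the front rail. Shut and latched, it stands anywhere from 0.009 to 0.058 rad: catch and rubber buffers are one block, set by hand anywhere over 9 mm of height to suit the seal, not marked. Coming down, it meets the catch about 0.06 rad before that (11 mm at the rail).
- catch_bolt (a joint): Brass spring bolt of the catch, inside the front wall at its middle, ridden over by a wire striker under the front rail: how far it is pushed back, in m; 0 = out (lid open, or lid latched), about 0.0035 just before the snap.
- rail_top (a point): Middle of the upper face of the lid's front rail (34 mm deep by 300 mm wide, its middle line 193 mm from the hinge axis), over the catch: the place to press. The push jumps to about 4 N at the catch, rises to 6 or 7 N over 7 mm, drops to almost nothing as the catch snaps, and 3 to 4 mm below the peak the rail lands hard on the buffers. Axes are the lid's: x to the hinge, y along the rail, z out of the upper face.
- pane: The clear glazing of the lid, 260 by 158 mm, its face 6 mm below that of the frame. Not to be pressed.
- lock_top (a point): Centre of the end face of the push-in lock: a round steel barrel 19 mm in diameter in the front rail, 85 mm to the case's +y side (the robot's left) of rail_top, standing 10.5 mm proud of the rail in a flat steel ring. Axes are the lid's.
- lock (a joint): Push-in lock: travel into the rail in m, 0 = out, stop at 0.008. The push rises to 7 or 8 N at 4 mm, then drops; past 7 mm the pin has snapped and holds the barrel in (it rests at about 0.0076, 3 mm proud). Let go before that it springs out again. To be pushed only when the lid is latched.
- figure: Bystander: carved stone animal, 34 by 100 by 48 mm, lying on the foam in the case. Origin: its underside.
- sherd_tray: Bystander: small cardboard tray with two sherds, 80 by 95 by 26 mm. Origin: its underside.
- bowl: Bystander: terracotta bowl, 84 mm wide, 48 mm high. Origin: its underside.
- fish: Bystander: carved wooden fish on a black stand, 60 by 150 mm, 90 mm high. Origin: its underside.
- calliper: Bystander: digital calliper lying in front of the case, 200 mm long, 12 mm high. Origin: its underside.
- brush: Bystander: brush, 170 mm long, lying flat. Origin: its underside.
- jar: Bystander: small lidded jar, 48 mm wide, 62 mm high. Origin: its underside.
- scale_bar: Bystander: black and white photographic scale bar, 120 mm long, 8 mm high. Origin: its underside.

How it is judged:
On the way, in this order (a step that is already met when the one before it is completed fails the run):
1. the lid is down and the catch has snapped over its striker (value of joint lid below 0.06 rad and value of joint catch_bolt below 0.0005 m), for 0.2 s.
2. the lock has snapped in (all of step 1 and value of joint lock above 0.0065 m), for 0.2 s.
At the end, for the whole second after the job is handed in: The lid is down and latched (lid angle below 0.060 rad, catch bolt sprung out again to within 0.5 mm) and the lock stays in by itself (more than 6.5 mm of its 8 mm) (all of step 2); the robot touches nothing.
It fails at once if the case, lid or lock pressed with more than 15 N (contact force between any of the fingers, the arm and case above 15 N).
It fails at once if the glazing pressed with more than 2 N (contact force between any of the fingers, the arm and pane above 2 N).
It fails at once if the lid slammed (faster than 2 rad/s, about 0.4 m/s at its front rail) (velocity of joint lid below -2 rad/s).
It fails at once if the lock pushed in more than 5 mm while the lid is not down (value of joint lock above 0.005 m and value of joint lid above 0.063 rad).
It fails at once if an object on the table or in the case moved by more than 15 mm (distance of any of figure, sherd_tray, bowl, fish, calliper, brush, jar, scale_bar from where it was at the start of the episode above 0.015 m).
It also fails if it takes over 48 s, if anything falls off the work surface, if the arm or the gripper's body presses on something with over 40 N, if the wrist force passes 120 N, or if a joint passes its speed limit or range.

## Working session

There is one attempt and no reset: what is moved stays moved. The work goes in short steps, Python scripts to look and compute and a shell command to move; the robot and the scene stay as the last step left them, time stands still between calls to the robot, and variables do not carry over. Pictures are saved under pics/ and viewed, about 8 in all and at most 12, crops included, and the job is handed in when it is done.

```bash
mkdir -p pics
python3 - <<'E'
from station import *
import cv2,numpy as np
for n in("scene","top"):
    p,d=camera(n); cv2.imwrite(f"pics/{n}0.png",p); np.save(f"{n}0.npy",d)
    i=camera_info(n); print(n,i["fx"],i["cx"],i["cy"],np.round(i["extrinsics"],3).tolist())
o=get_obs();print({k:np.round(v,3).tolist() for k,v in o.items()})
E
```

```text
scene 535.7209584472855 313.29078359072525 233.30472239316495 [[0.79, 0.474, -0.388, 1.091], [0.612, -0.594, 0.522, -0.702], [0.017, -0.65, -0.76, 1.101], [0.0, 0.0, 0.0, 1.0]]
top 444.98594745057244 316.45117199099747 239.18329129058333 [[-0.009, -0.985, 0.175, 0.364], [-1.0, 0.01, 0.004, -0.018], [-0.005, -0.175, -0.985, 1.321], [0.0, 0.0, 0.0, 1.0]]
{'time_s': 0.1, 'qpos': [-1.194, 0.3, 1.522, -0.0, 1.321, -0.067], 'joint_vel': [-0.001, -0.002, -0.002, 0.001, -0.0, 0.001], 'tau': [0.001, -53.264, -35.328, 0.071, 0.023, -0.0], 'ee_pos': [0.236, -0.497, 0.219], 'eef_rot': [-1.623, 1.57, 1.962], 'force': [-0.229, -0.002, 0.215], 'moment': [-0.04, 0.003, -0.026], 'grip_width': 0.094}
```

View pics/top0.png

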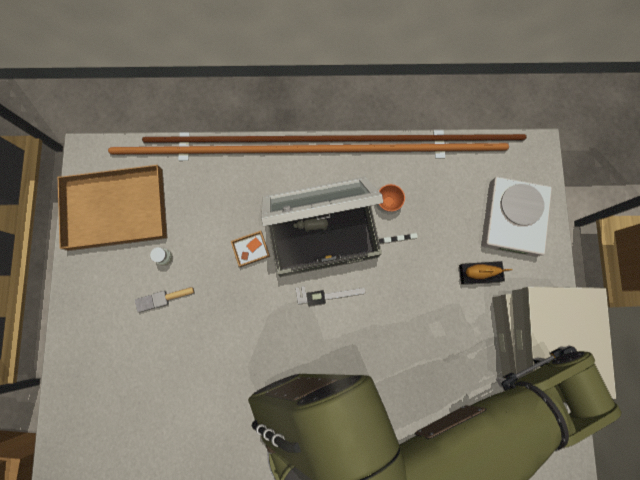

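View pics/scene0.png

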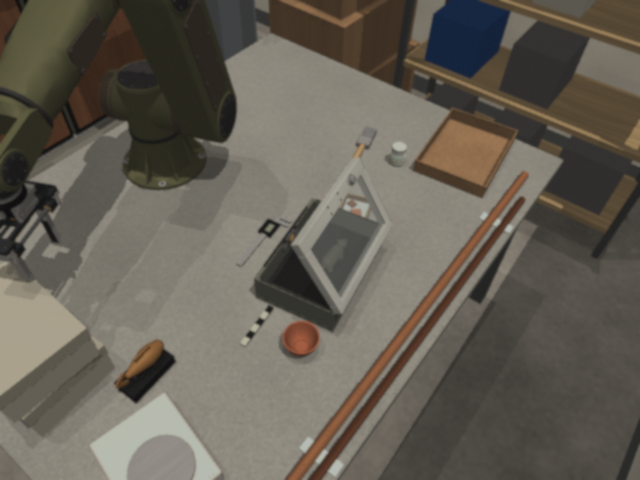

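Top view: the case is at about (320,235), yawed slightly, with its lid open and the front rail spanning (265,218)–(382,200). The tray is at (250,248), the bowl at (390,198) and the calliper at (330,297). Next I'll enlarge the case and get depth.

```bash
cat > h.py <<'E'
from station import *
import cv2,numpy as np
def cloud(n,d):
    i=camera_info(n);v,u=np.mgrid[:480,:640]
    P=np.stack([(u-i["cx"])/i["fx"]*d,(v-i["cy"])/i["fy"]*d,d],-1)
    E=np.array(i["extrinsics"]);return P@E[:3,:3].T+E[:3,3]
def proj(n,p):
    i=camera_info(n);E=np.linalg.inv(np.array(i["extrinsics"]));q=E[:3,:3]@np.array(p)+E[:3,3]
    return np.array([i["fx"]*q[0]/q[2]+i["cx"],i["fy"]*q[1]/q[2]+i["cy"]])
E
python3 - <<'E'
from h import *
p=cv2.imread("pics/top0.png");d=np.load("top0.npy")
cv2.imwrite("pics/crop1.png",cv2.resize(p[165:310,230:420],None,fx=4,fy=4,interpolation=cv2.INTER_CUBIC))
C=cloud("top",d)
for u in (272,290,320,350,375):
    print(u,[ (v,*np.round(C[v,u]*1000).astype(int).tolist()) for v in range(178,280,3)])
E
```

```text
272 [(178, 793, 122, 0), (181, 783, 122, -2), (184, 774, 122, -2), (187, 764, 122, -2), (190, 754, 122, 2), (193, 744, 121, 1), (196, 705, 110, 106), (199, 694, 109, 115), (202, 678, 106, 143), (205, 662, 103, 172), (208, 647, 100, 197), (211, 635, 99, 214), (214, 364, -18, 1321), (217, 607, 92, 270), (220, 601, 93, 263), (223, 593, 93, 263), (226, 626, 113, 73), (229, 616, 113, 77), (232, 607, 112, 78), (235, 598, 112, 83), (238, 589, 112, 80), (241, 580, 112, 84), (244, 572, 112, 81), (247, 564, 112, 78), (250, 567, 120, 1), (253, 559, 120, -3), (256, 549, 120, -2), (259, 540, 120, 0), (262, 531, 120, -1), (265, 522, 120, 0), (268, 513, 120, -3), (271, 504, 120, -3), (274, 495, 120, 0), (277, 486, 119, 1)]
290 [(178, 793, 66, -2), (181, 782, 66, 0), (184, 773, 66, -1), (187, 763, 66, 0), (190, 755, 67, -5), (193, 713, 59, 107), (196, 700, 58, 122), (199, 684, 57, 150), (202, 670, 55, 172), (205, 655, 54, 197), (208, 631, 49, 262), (211, 622, 49, 266), (214, 614, 49, 269), (217, 607, 49, 265), (220, 601, 50, 259), (223, 645, 65, 22), (226, 636, 65, 23), (229, 628, 65, 18), (232, 618
[... 1843 characters left out ...]
184, 769, -195, 1), (187, 760, -195, 1), (190, 684, -164, 228), (193, 670, -161, 249), (196, 657, -159, 267), (199, 650, -159, 265), (202, 643, -159, 265), (205, 704, -194, -2), (208, 693, -193, 2), (211, 684, -192, 4), (214, 675, -193, 0), (217, 666, -192, -1), (220, 657, -192, -3), (223, 648, -192, -4), (226, 622, -181, 77), (229, 613, -181, 79), (232, 604, -180, 80), (235, 596, -180, 78), (238, 587, -180, 79), (241, 578, -180, 78), (244, 572, -182, 62), (247, 565, -183, 51), (250, 558, -184, 39), (253, 544, -179, 78), (256, 539, -182, 53), (259, 538, -189, -4), (262, 528, -187, 3), (265, 519, -188, -3), (268, 510, -187, 2), (271, 501, -187, -1), (274, 492, -187, -2), (277, 484, -187, -3)]
```

View pics/crop1.png

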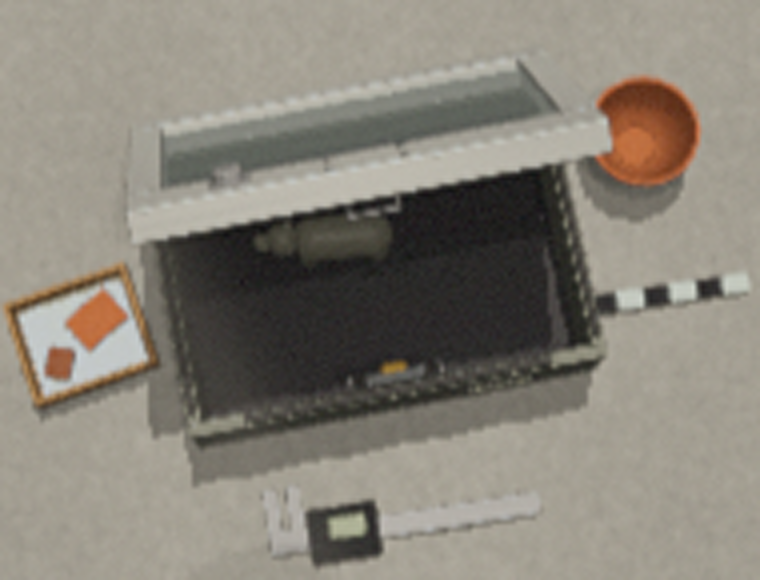

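Run:
```python
from h import *
from scipy.optimize import least_squares
from scipy.spatial.transform import Rotation as Ro
C=cloud("top",np.load("top0.npy"))
i=camera_info("top");E=np.array(i["extrinsics"])
def ray(u,v,z):
    r=E[:3,:3]@np.array([(u-i["cx"])/i["fx"],(v-i["cy"])/i["fy"],1]);return E[:3,3]+r*(z-E[2,3])/r[2]
for c in((187,432),(604,345)): print("rim corner",ray(230+c[0]/4,165+c[1]/4,.08).round(4))
roi=C[165:310,230:420].reshape(-1,3)
r=roi[(roi[:,2]>.07)&(roi[:,2]<.09)&(roi[:,0]<.65)]
print("rim n",len(r)); R=cv2.minAreaRect((r[:,:2]).astype(np.float32));print(R)
l=roi[(roi[:,2]>.255)&(roi[:,2]<.28)]
L=cv2.minAreaRect(l[:,:2].astype(np.float32));print("lidtop",len(l),L,l[:,2].max())
th=.19
q=roi[(roi[:,2]>.12)&(roi[:,2]<.245)]; 
u=q[:,0]*np.cos(th)+q[:,1]*np.sin(th); A=np.polyfit(u,q[:,2],1);print("lid slope",np.arctan(-A[0]),len(q))
o=get_obs();print(Ro.from_euler("xyz",o["eef_rot"]).as_matrix().round(3).tolist())
```

```text
rim corner [0.4899 0.0979 0.08  ]
rim corner [ 0.5484 -0.1954  0.08  ]
rim n 791
((0.584370493888855, -0.036529943346977234), (0.1449766606092453, 0.30001863837242126), 10.60738468170166)
lidtop 1327 ((0.633039653301239, -0.02762444317340851), (0.038446128368377686, 0.2993508279323578), 10.584857940673828) 0.27511373657473204
lid slope 0.9902970599992689 1460
[[-0.0, 0.429, -0.903], [0.001, -0.903, -0.429], [-1.0, -0.001, -0.0]]
```

```bash
python3 -m handwheel '[[[-50,0,0],0.13,1],[[-100,0,0],0.2555,1],[[-110,-18,-42],0.2555,1],[[-110,-37,-83],0.2555,1],[[-110,-55,-125],0.2555,1]]' 20
```

```text
time_s: 0.6
ee_pos: [0.326, -0.392, 0.3291]
eef_rot: [-1.458, 1.57, 1.871]
force: [1.0, 0.4, 0.6]
grip_width: 0.0577
```

```bash
python3 -m handwheel '[[[0,-30,-38],0,1],[[0,-60,-76],0,1],[[0,-90,-113],0,1],[[0,-120,-151],0,1],[[0,-150,-189],0,1]]'; python3 -m handwheel '[[[0,-30,-38],0,1],[[0,-60,-76],0,1],[[0,-90,-113],0,1],[[0,-120,-151],0,1],[[0,-150,-189],0,1]]';python3 - <<'E'
from h import *
from scipy.spatial.transform import Rotation as Ro
o=get_obs();R=Ro.from_euler("xyz",o["eef_rot"]).as_matrix();print(R.round(3).tolist(),o["ee_pos"],o["force"])
p,d=camera("scene");c=p[60:320,200:440];cv2.imwrite("pics/s1.png",cv2.resize(c,None,fx=2.3,fy=2.3,interpolation=cv2.INTER_CUBIC))
E
```

```text
time_s: 1.1
ee_pos: [0.4846, -0.2076, 0.3291]
eef_rot: [-1.268, 1.57, 2.06]
force: [1.0, -0.7, 0.1]
grip_width: 0.018
time_s: 1.6
ee_pos: [0.6433, -0.0232, 0.3288]
eef_rot: [-0.91, 1.569, 2.419]
force: [0.8, -0.6, 0.7]
grip_width: 0.0006
[[-0.001, 0.186, -0.982], [0.001, -0.982, -0.186], [-1.0, -0.001, 0.001]] [ 0.64330905 -0.02324301  0.32884106] [ 0.81780558 -0.62462791  0.73476597]
```

View pics/s1.png

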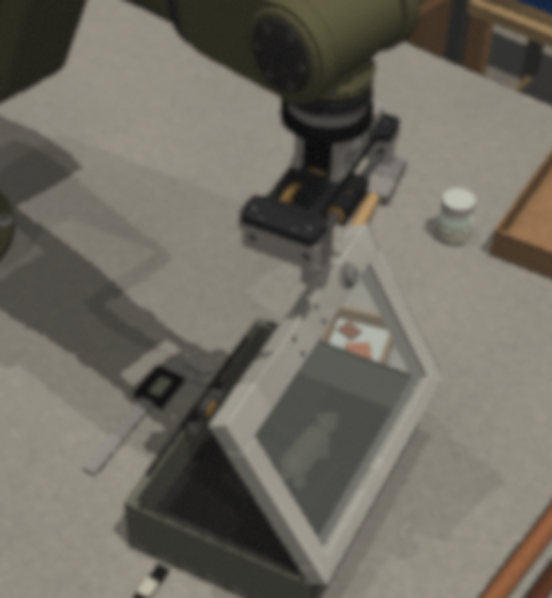

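The fingertips are at crop (315,275), just above the middle of the rail; the lock knob is at (350,272). The path matches the model, so I'll go down to near contact.

```bash
python3 -m handwheel '[[[25,0,2],0,1],[[40,0,3],0,1],[[46,0,3],0,1],[[50,0,3],0,1],[[54,0,3],0,1]]'
```

```text
time_s: 2.15
ee_pos: [0.6432, -0.0188, 0.274]
eef_rot: [-1.463, 1.568, 1.869]
force: [1.2, 0.1, 3.3]
grip_width: 0.0006
```

```bash
python3 -m handwheel '[[[3,2,10],0,1],[[6,4,15],0,1],[[10,6,22],0,1],[[14,6,29],0,1],[[19,6,36],0,1]]'
```

```text
time_s: 2.65
ee_pos: [0.6085, -0.0318, 0.2548]
eef_rot: [-1.587, 1.569, 1.745]
force: [3.2, 0.6, 0.4]
grip_width: 0.0004
```

```bash
python3 -m handwheel '[[[5,0,6],0,1],[[10,0,12],0,1],[[16,0,18],0,1],[[22,0,23],0,1],[[28,0,29],0,1]]';python3 - <<'E'
from h import *
p,d=camera("scene");c=p[60:320,200:440];cv2.imwrite("pics/s2.png",cv2.resize(c,None,fx=2.3,fy=2.3,interpolation=cv2.INTER_CUBIC))
E
```

```text
time_s: 3.15
ee_pos: [0.5796, -0.0374, 0.2263]
eef_rot: [-1.516, 1.569, 1.816]
force: [1.9, -0.0, 0.9]
grip_width: 0.0006
```

View pics/s2.png

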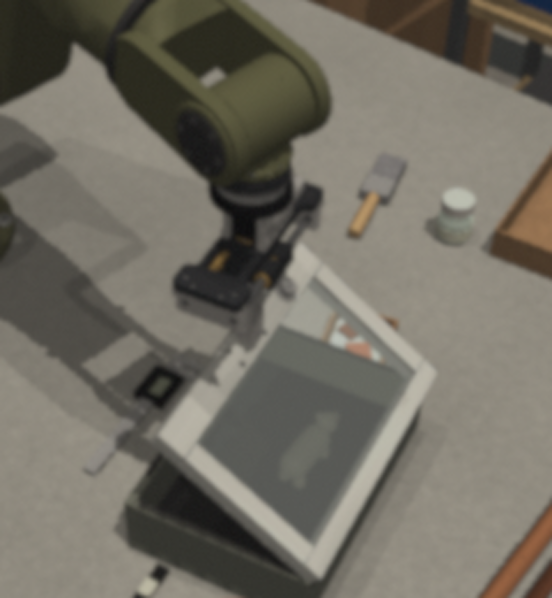

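The lid follows the fingers, with contact on the rail at crop (245,325). Continuing down the arc.

```bash
python3 -m handwheel '[[[7,0,6],0,1],[[15,0,12],0,1],[[23,0,17],0,1],[[31,0,22],0,1],[[40,0,26],0,1]]'
```

```text
time_s: 3.7
ee_pos: [0.5526, -0.0424, 0.1847]
eef_rot: [-0.896, 1.568, 2.437]
force: [-0.7, 0.6, 1.6]
grip_width: 0.0008
```

```bash
python3 -m handwheel '[[[9,0,5],0,1],[[18,0,8],0,1],[[25,0,10],0,1],[[31,0,12],0,1],[[35,0,13],0,1]]'
```

```text
time_s: 4.2
ee_pos: [0.5396, -0.0448, 0.1491]
eef_rot: [-0.816, 1.567, 2.516]
force: [-1.1, -0.0, 0.8]
grip_width: 0.0003
```

```bash
python3 -m handwheel '[[[2,0,0],0,1],[[4,0,1],0,1],[[6,0,1],0,1],[[7,0,1],0,1],[[8,0,1],0,1]]'
```

```text
time_s: 4.7
ee_pos: [0.5386, -0.045, 0.1411]
eef_rot: [-0.813, 1.567, 2.519]
force: [-1.0, 0.1, 0.4]
grip_width: 0.0006
```

```bash
python3 -m handwheel '[[[1,0,0],0,1],[[2,0,0],0,1],[[2.5,0,0],0,1],[[3,0,0],0,1],[[3,0,0],0,1]]'
```

```text
time_s: 5.2
ee_pos: [0.5385, -0.045, 0.1382]
eef_rot: [-0.783, 1.567, 2.549]
force: [-3.0, -0.2, 3.9]
grip_width: 0.0008
```

```bash
python3 -m handwheel '[[[0.5,0,0],0,1],[[1,0,0],0,1],[[1.5,0,0],0,1],[[2,0,0],0,1],[[2,0,0],0,1]]'
```

```text
time_s: 5.7
ee_pos: [0.5385, -0.045, 0.1363]
eef_rot: [-0.766, 1.567, 2.566]
force: [-2.1, -0.1, 4.2]
grip_width: 0.0005
```

```bash
python3 -m handwheel '[[[0.5,0,0],0,1],[[1,0,0],0,1],[[1.5,0,0],0,1],[[2,0,0],0,1],[[2,0,0],0,1]]'
```

```text
time_s: 6.2
ee_pos: [0.5384, -0.0451, 0.1343]
eef_rot: [-0.722, 1.567, 2.61]
force: [-3.5, -1.0, 4.6]
grip_width: 0.0002
```

```bash
python3 -m handwheel '[[[0.5,0,0],0,1],[[1,0,0],0,1],[[1.5,0,0],0,1],[[1.5,0,0],0,1],[[1.5,0,0],0,1]]'
```

```text
time_s: 6.7
ee_pos: [0.5383, -0.0451, 0.1329]
eef_rot: [-0.691, 1.567, 2.641]
force: [-3.6, -0.4, 4.6]
grip_width: 0.0002
```

```bash
python3 -m handwheel '[[[0.5,0,0],0,1],[[1,0,0],0,1],[[1,0,0],0,1],[[1,0,0],0,1],[[1,0,0],0,1]]'
```

```text
time_s: 7.2
ee_pos: [0.5383, -0.0451, 0.132]
eef_rot: [-0.665, 1.567, 2.668]
force: [-3.4, -1.3, 5.9]
grip_width: 0.0003
```

```bash
python3 -m handwheel '[[[0.5,0,0.3],0,1],[[1,0,0.5],0,1],[[1,0,0.5],0,1],[[1,0,0.5],0,1],[[1,0,0.5],0,1]]'
```

```text
time_s: 7.7
ee_pos: [0.5378, -0.0452, 0.1308]
eef_rot: [-0.674, 1.567, 2.658]
force: [-0.5, -0.0, 1.5]
grip_width: 0.0003
```

```bash
python3 -m handwheel '[[[0.5,0,0],0,1],[[1,0,0],0,1],[[1,0,0],0,1],[[1,0,0],0,1],[[1,0,0],0,1]]'
```

```text
time_s: 8.2
ee_pos: [0.5378, -0.0452, 0.1298]
eef_rot: [-0.671, 1.567, 2.662]
force: [0.9, -0.6, 0.4]
grip_width: 0.0002
```

Force dropped to almost nothing, so the catch has snapped. I'll ease down until I feel the buffers.

```bash
python3 -m handwheel '[[[0.3,0,0],0,1],[[0.6,0,0],0,1],[[0.9,0,0],0,1],[[1,0,0],0,1],[[1,0,0],0,1]]'
```

```text
time_s: 8.7
ee_pos: [0.5378, -0.0452, 0.1288]
eef_rot: [-0.674, 1.567, 2.658]
force: [0.8, -0.2, 0.3]
grip_width: 0.0003
```

```bash
python3 -m handwheel '[[[0.3,0,0],0,1],[[0.6,0,0],0,1],[[0.6,0,0],0,1],[[0.6,0,0],0,1],[[0.6,0,0],0,1]]'
```

```text
time_s: 9.2
ee_pos: [0.5378, -0.0452, 0.1282]
eef_rot: [-0.669, 1.567, 2.663]
force: [0.2, 0.3, -0.2]
grip_width: 0.0004
```

```bash
python3 -m handwheel '[[[0.3,0,0],0,1],[[0.6,0,0],0,1],[[0.6,0,0],0,1],[[0.6,0,0],0,1],[[0.6,0,0],0,1]]'
```

```text
time_s: 9.7
ee_pos: [0.5378, -0.0452, 0.1279]
eef_rot: [-0.695, 1.567, 2.637]
force: [-1.9, -0.6, 4.5]
grip_width: 0.0003
```

```bash
python3 -m handwheel '[[[0.3,0,0],0,1],[[0.5,0,0],0,1],[[0.5,0,0],0,1],[[0.5,0,0],0,1],[[0.5,0,0],0,1]]'
```

```text
time_s: 10.2
ee_pos: [0.5379, -0.0452, 0.1279]
eef_rot: [-0.711, 1.567, 2.621]
force: [-2.5, -0.1, 6.7]
grip_width: 0.0007
```

Firm stop at TCP z 0.1279, 3 mm below the snap point. That fits a lid angle of about 0.056. I'll lift off and look for the lock.

```bash
python3 -m handwheel '[[[-5,0,0],0,1],[[-20,0,0],0,1],[[-40,0,0],0,1],[[-45,50,0],0,1],[[-45,90,0],0,1]]'
python3 - <<'E'
from h import *
H=np.array([.7234,-.0104,.081]);ex=np.array([.982,.187,0]);ey=np.array([-.187,.982,0])
L=H-.193*ex+.085*ey;L[2]=.1245;print(L,get_obs()["ee_pos"])
out=[]
for n in("top","scene"):
    p,d=camera(n);u=proj(n,L);print(n,u.round(1),cloud(n,d)[int(u[1])-6:int(u[1])+7:3,int(u[0])-6:int(u[0])+7:3,2].round(3).tolist())
    x,y=u.round().astype(int);out.append(cv2.resize(p[y-35:y+35,x-45:x+45],None,fx=5,fy=5,interpolation=cv2.INTER_CUBIC))
cv2.imwrite("pics/lock.png",np.vstack(out)[:, :])
E
```

```text
time_s: 10.7
ee_pos: [0.5558, -0.1348, 0.1742]
eef_rot: [-1.173, 1.57, 2.161]
force: [0.7, 0.2, -0.3]
grip_width: 0.0004
[0.517979 0.036979 0.1245  ] [ 0.55575171 -0.134801    0.17419463]
top [297.8 260.8] [[0.104, 0.103, 0.104, 0.101, 0.109], [0.102, 0.114, 0.114, 0.115, 0.111], [0.116, 0.111, 0.122, 0.12, 0.116], [0.112, 0.114, 0.124, 0.126, 0.116], [0.112, 0.114, 0.114, 0.114, 0.116]]
scene [306.5 203.4] [[0.263, -0.0, -0.002, 0.115, 0.114], [0.001, 0.003, 0.112, 1.101, 0.115], [-0.003, 0.109, 0.123, 0.12, 0.111], [0.114, 0.112, 0.122, 0.125, 0.113], [0.115, 0.115, 0.114, 0.114, 0.111]]
```

View pics/lock.png

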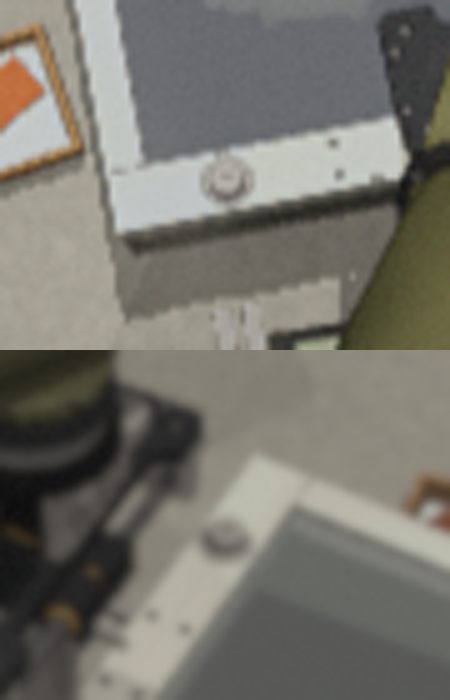

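The lock's centre is at top crop (227,178) against (225,175) predicted, so the model is within 1.5 mm. Depth gives the rail at 0.114 and the barrel end at about 0.125, so the lid stayed down. Moving above the lock.

```bash
python3 -m handwheel '[[[0,-45,2],0,1],[[0,-90,4],0,1],[[0,-135,5],0,1],[[0,-176,6.5],0,1],[[0,-176,6.5],0,1]]'; python3 -m handwheel '[[[8,0,0],0,1],[[16,0,0],0,1],[[22,0,0],0,1],[[26,0,0],0,1],[[28,0,0],0,1]]'
```

```text
time_s: 11.3
ee_pos: [0.515, 0.0385, 0.1732]
eef_rot: [-0.764, 1.568, 2.569]
force: [1.8, -0.2, -0.4]
grip_width: 0.0006
time_s: 11.8
ee_pos: [0.5149, 0.038, 0.1446]
eef_rot: [-0.638, 1.567, 2.694]
force: [0.5, 0.2, 0.5]
grip_width: 0.0008
```

```bash
python3 -m handwheel '[[[1,1,-1.5],0,1],[[2,1,-1.5],0,1],[[3,1,-1.5],0,1],[[4,1,-1.5],0,1],[[4.5,1,-1.5],0,1]]'
```

```text
time_s: 12.3
ee_pos: [0.5165, 0.0373, 0.14]
eef_rot: [-0.629, 1.567, 2.703]
force: [0.4, -0.1, 0.6]
grip_width: 0.0004
```

```bash
python3 -m handwheel '[[[0.5,0,0],0,1],[[1,0,0],0,1],[[1.5,0,0],0,1],[[2,0,0],0,1],[[2,0,0],0,1]]'
```

```text
time_s: 12.8
ee_pos: [0.5166, 0.0373, 0.1381]
eef_rot: [-0.655, 1.567, 2.677]
force: [-0.3, 0.4, 1.9]
grip_width: 0.0005
```

```bash
python3 -m handwheel '[[[0.5,0,0],0,1],[[1,0,0],0,1],[[1.5,0,0],0,1],[[2,0,0],0,1],[[2,0,0],0,1]]'
```

```text
time_s: 13.3
ee_pos: [0.5165, 0.0373, 0.1362]
eef_rot: [-0.657, 1.567, 2.675]
force: [-2.1, 0.2, 4.3]
grip_width: 0.0001
```

```bash
python3 -m handwheel '[[[0.5,0,0],0,1],[[1,0,0],0,1],[[1.5,0,0],0,1],[[1.5,0,0],0,1],[[1.5,0,0],0,1]]'
```

```text
time_s: 13.8
ee_pos: [0.5165, 0.0373, 0.1348]
eef_rot: [-0.638, 1.567, 2.694]
force: [-2.2, -0.1, 6.1]
grip_width: 0.0001
```

```bash
python3 -m handwheel '[[[0.5,0,0],0,1],[[1,0,0],0,1],[[1.5,0,0],0,1],[[1.5,0,0],0,1],[[1.5,0,0],0,1]]'
```

```text
time_s: 14.3
ee_pos: [0.5164, 0.0373, 0.1332]
eef_rot: [-0.603, 1.567, 2.729]
force: [-2.1, -0.5, 1.8]
grip_width: 0.0005
```

```bash
python3 -m handwheel '[[[0.5,0,0],0,1],[[1,0,0],0,1],[[1,0,0],0,1],[[1,0,0],0,1],[[1,0,0],0,1]]'
```

```text
time_s: 14.8
ee_pos: [0.5164, 0.0373, 0.1321]
eef_rot: [-0.607, 1.567, 2.725]
force: [-0.5, -0.8, 0.4]
grip_width: 0.0006
```

Past the peak. Small steps now until it stops.

```bash
python3 -m handwheel '[[[0.3,0,0],0,1],[[0.6,0,0],0,1],[[0.6,0,0],0,1],[[0.6,0,0],0,1],[[0.6,0,0],0,1]]'
```

```text
time_s: 15.3
ee_pos: [0.5165, 0.0373, 0.1315]
eef_rot: [-0.617, 1.567, 2.715]
force: [0.0, 0.6, -0.1]
grip_width: 0.0004
```

```bash
python3 -m handwheel '[[[0.3,0,0],0,1],[[0.5,0,0],0,1],[[0.5,0,0],0,1],[[0.5,0,0],0,1],[[0.5,0,0],0,1]]'
```

```text
time_s: 15.8
ee_pos: [0.5165, 0.0373, 0.1312]
eef_rot: [-0.636, 1.567, 2.696]
force: [-0.7, 0.7, 2.6]
grip_width: 0.0009
```

```bash
python3 -m handwheel '[[[0.3,0,0],0,1],[[0.5,0,0],0,1],[[0.5,0,0],0,1],[[0.5,0,0],0,1],[[0.5,0,0],0,1]]'
```

```text
time_s: 16.3
ee_pos: [0.5165, 0.0373, 0.1307]
eef_rot: [-0.64, 1.567, 2.692]
force: [-1.7, -0.3, 4.0]
grip_width: 0.0004
```

```bash
python3 -m handwheel '[[[-5,0,0],0,1],[[-20,0,0],0,1],[[-40,0,0],0,1],[[-60,0,30],0,1],[[-80,40,60],0,1]]'; python3 -m handwheel '[[[-40,40,0],0,1],[[-60,80,0],0,1],[[-60,120,0],0,1],[[-60,160,0],0,1],[[-60,160,0],0,1]]'
python3 - <<'E'
from h import *
L=[.5165,.037,.117];out=[]
for n in("top","scene"):
    p,d=camera(n);u=proj(n,L);C=cloud(n,d)
    x,y=u.round().astype(int);print(n,C[y-6:y+7:2,x-6:x+7:2,2].round(3).tolist());out.append(cv2.resize(p[y-60:y+60,x-70:x+70],None,fx=4,fy=4,interpolation=cv2.INTER_CUBIC)[:,:, :])
cv2.imwrite("pics/end.png",cv2.resize(np.hstack(out),(800,343)))
E
```

```text
time_s: 16.8
ee_pos: [0.466, -0.0086, 0.2099]
eef_rot: [-0.699, 1.567, 2.637]
force: [0.7, -0.6, 0.1]
grip_width: 0.0007
time_s: 17.3
ee_pos: [0.4971, -0.1693, 0.269]
eef_rot: [-0.581, 1.566, 2.752]
force: [0.7, -0.3, 0.1]
grip_width: 0.0004
top [[0.102, 0.102, 0.108, 0.107, 0.113, 0.111, 0.112], [0.113, 0.112, 0.112, 0.118, 0.108, 0.116, 0.112], [0.113, 0.11, 0.115, 0.118, 0.113, 0.11, 0.114], [0.114, 0.114, 0.118, 0.117, 0.115, 0.113, 0.112], [0.114, 0.117, 0.113, 0.12, 0.116, 0.116, 0.112], [0.109, 0.114, 0.116, 0.114, 0.112, 0.112, 0.115], [0.115, 0.111, 0.114, 0.113, 0.11, 0.104, 0.1]]
scene [[0.0, -0.001, 0.001, 0.115, 0.113, 0.113, 0.114], [-0.005, 0.002, 0.119, 0.113, 0.114, 0.111, 0.113], [-0.001, 0.114, 0.114, 0.117, 0.115, 0.114, 0.113], [-0.009, 0.116, 0.117, 0.118, 0.119, 0.116, 0.111], [0.116, 0.116, 0.114, 0.118, 0.114, 0.118, 0.114], [0.113, 0.115, 0.117, 0.113, 0.114, 0.116, 0.112], [0.115, 0.117, 0.109, 0.111, 0.111, 0.114, 0.112]]
```

View pics/end.png

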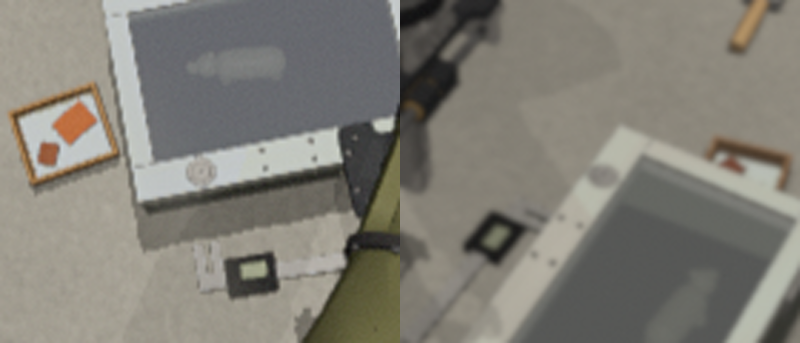

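The picture shows the lid down and the lock nearly flush, at left (201,171) and right (603,175). Its face is at about 0.117 over a rail at 0.114, so roughly 3 mm proud as it should be. The tray, calliper and figure look undisturbed, and the arm is clear. Handing in.

```bash
python3 -c "
from station import *
print(hand_in())"
```

```text
the job is handed in; nothing more can be done
None
```

The case is shut and locked, and I handed the job in at about 17 s of the 48 s allowed; `hand_in()` reported no verdict.

- **Lid:** I lowered it with closed fingertips on the middle of the front rail, following the hinge arc and keeping off the pane.
- **Catch:** The push rose to about 6 N, dropped to almost nothing as the catch snapped, and the rail stopped firmly on the buffers 3 mm lower. That puts the lid at about 0.056 rad. This is close to the 0.060 limit, but within the stated latching range of 0.009 to 0.058.
- **Lock:** It gave way at about 6 N and dropped to almost nothing. It then met its stop about 8 mm below first contact, where I pressed to 4 N.
- **Forces:** The highest reading was about 7 N, against the 15 N limit. I only read the force at the end of each 0.5 s move, so a brief peak in between would not show.
- **Last check:** After lifting clear, both cameras' depth put the rail at about 0.114 m and the lock face at about 0.117 m. That means the lid stayed down and the lock stayed in. The tool was clear with the force near zero.
- **Other objects:** The tray, calliper and figure looked undisturbed in the final picture. I did not measure their positions. The bowl, fish, brush, jar and scale bar were not fully in that view, but the tool did not go near them at table height.

No check failed or disagreed. Lid angle and catch position could only be inferred from heights and forces.

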